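# Zero the tablet mill and set it three clicks open

### The job

Set the burrs of the sick-bay tablet mill: turn its red-winged adjusting ring clockwise (seen from above) until you feel the burrs touch and press firmly, without forcing them, then back the ring off counter-clockwise by three clicks and let go. Leave everything else on the table as it stands.

Things in the scene. Friction and masses are not known exactly. Their poses are not given: they have to be found in the camera images.
- mill: tablet mill, bolted to the table: dark base plate 130 x 130 x 12 mm, white housing 84 mm across, 125 mm high; spout on its -x side, crank on its +y side (reaches 108 mm from the axis, below 75 mm height), funnel on its +x side (reaches 95 mm, up to 125 mm high). Origin under its centre, z up: the ring's axis.
- ring: adjusting ring on the mill: knurled brass disc 77 mm across, flat top 155 mm above the table, with a red grip bar (wing) 64 mm long, 14 mm thick, 34 mm high (155 to 189 mm above the table) across its centre. Origin on the mill's axis, 125 mm above the table; x along the bar, z up. It turns about z without visibly rising: clockwise from above (negative) closes the burrs. Starts 4 to 9 clicks open.
- ring_grip (a point): the point to grip: centre of the red bar on the axis, 178 mm above the table (23 mm above the disc, 11 mm below the bar's top); axes as ring. A spring detent holds the ring every 20 degrees (one click, 18 a turn); going on to the next click takes about 0.12 N m plus 0.02 N m friction; let go near a click, it settles into it.
- burr_upper (a point): upper burr's face, hidden in the mill on its axis; turns with the ring and sinks 0.1 mm per click clockwise, too little to set by this reading. The burrs touch at a ring angle that differs every time and cannot be seen; the ring then sits on a click (click zero), and turning on clockwise meets a stiff spring of 4.7 N m per rad on top of up to 0.12 N m of detent.
- burr_lower (a point): lower burr's face, hidden, fixed, on the mill's axis 90 mm above the table. Gap = height of burr_upper above it: 0 at click zero, 0.1 mm per click open. The touch counts once pressed with 0.3 N m (2 degrees past click zero) for a moment; beyond about 0.95 N m (11 degrees past) the burrs are forced and damaged. The three clicks (60 degrees) count from click zero.
- catch_cup: small open steel cup, 52 mm across, 42 mm high, standing in front of the mill's spout; origin under its centre. Leave alone.
- tablet_jar: amber jar with white cap, 56 mm across, 95 mm high, standing beside the mill; origin under its centre. Leave alone.
- mortar: white ceramic bowl, 100 mm across, 60 mm high; origin under its centre. Leave alone.
- reflex_hammer: reflex hammer lying on the table, 215 mm long, red rubber head 22 mm high at its +x end; origin at the underside, near mid-length. Leave alone.
- forceps: steel forceps lying along their x, 150 mm long, 8 mm high; origin under the middle. Leave alone.
- pill_bottle: white bottle with blue cap, 48 mm across, 85 mm high; origin under its centre. Leave alone.
- dressing_tin: green tin 120 x 85 x 45 mm; origin under its centre. Leave alone.
Not all that is in view belongs to the job. What is shaped like the mill but pink, purple or yellow is not meant.

How it is judged:
By the outcome, as a careful person would: the job done as asked, in the order asked, and still so for the second after the job is handed in, with the robot touching nothing.
It also fails if it takes over 69 s, if anything falls off the work surface, if the arm or the gripper's body presses on something with over 40 N, if the wrist force passes 120 N, or if a joint passes its speed limit or range.

### The arm

A 6-joint arm with a two-finger parallel gripper is mounted at the origin on the work surface. World frame = base frame: x ahead of the robot, y to its left, z up, the work surface at z = 0. Lengths are in mm, angles in rad, forces in N, time in s.
With the tool pointing down it reaches from about 400 to 925 mm from the base axis. Payload 12.5 kg.
Tool frame: the origin (TCP) lies midway between the tips of the shut fingers; the grasp point (between the pads) lies 19 mm behind it; z points along the fingers, y is the direction in which the jaws open and shut (so a half turn about z gives the same grasp; the last joint's range is limited). The gripper opens to 95 mm and grips with 3 to 60 N. Pads are 20 mm wide; open, the fingers measure 119 mm over their backs; the gripper's body (75 mm by 180 mm) begins 59 mm behind the grasp point.
Start: joints at [-1.424, 0.491, 1.559, -0, 1.092, -0.106], TCP at [156.345, -605.147, 214.661] pointing down, gripper open.
Joint ranges: [-3.1, 3.1], [-0.84, 2.19], [0.05, 2.79], [-1.13, 4.28], [0.06, 2.93], [-2.69, 2.69]. Speed limits (rad/s): [2.22, 2.22, 2.79, 3.14, 3.14, 3.14].

### API

Orientations are given as [roll, pitch, yaw] about the fixed x, y, z axes, in that order (R = Rz(yaw) Ry(pitch) Rx(roll)).
In Python, from cell import * gives the robot as it stands. The module is installed in compiled form; this text tells all that it offers.
- The arm moves only by the tool carry_out, never from a script. Its argument "moves" is a list of rows, each an object of numbers: "dx", "dy", "dz": the shift along the tool's x, y, z in m; "twist": the turn about the tool's z in degrees. A call has 1 to 5 rows; each row is the pose to reach, as a shift and turn from the pose commanded when the call began, along the tool's axes at that moment; what a row does not reach only later rows make up. A row lasts 1/10 s, in which the tool goes at most 50 mm and 8.59 degrees, less where a joint would pass 70% of its speed; a pose out of reach is approached as far as the arm can. A call with a gripper value outside its range is refused whole. "grip" is the finger opening in m, from 0 to 0.0951, set as the call begins (left out, the last holds). The fingers move at their own pace and stop on an object; the grip force is fixed at half the most. Time passes only in rows, so rows that repeat a pose let the fingers close. It gives the time, the measured TCP pose, the force and the opening at its end, in the units of the state.
- state(): the state, without advancing time (a new reading comes with each control period).
- read_camera(name): name is "scene" or "top" or "wrist"; returns (picture, depth): 480x640x3 uint8, red, green, blue; 480x640 float32, mm along the optical axis (not along the pixel's ray), 0 where there is no reading.
- camera_info(name): a dict with "mtx" (3x3 intrinsics, pixels), "R" (3x3) and "t" (3): a world point X has camera coordinates R X + t. Camera axes: x right, y down, z forward; pixel columns grow to the right and rows downward; lengths in mm; the calibration is good to about 2 mm. A picture is of the moment at which its call begins: read the wrist's pose just before it. camera_info takes no time and is no camera call; for the wrist camera it gives the pose at the moment of the call.
- job_done(): hands the job in, once; it reports no verdict.
The state is a dict: "t": time; "joints": joint angles; "qvel": joint speeds; "tau": joint torques, N m; "eef_pos": TCP position; "tcp_rot": TCP orientation; "ft_force": force on the tool from outside, world axes, zero at the start; "moment": the same for the moment, N m; "opening": opening from 0.0 (shut) to 1.0 (fully open).
Only numpy, scipy, OpenCV 4.12 (cv2) and the standard library are available. Lean on these libraries where they do the work, as an engineer would, in place of code of your own. Each camera call takes 0.05 s, during which the arm holds its last target. There are 200 camera calls.

## Working session

There is one attempt and no reset: what is moved stays moved. The work goes in short steps, Python scripts to look and compute and a tool call to move; the robot and the scene stay as the last step left them, time stands still between calls to the robot, and variables do not carry over. Pictures are saved under pics/ and viewed, about 8 in all and at most 12, crops included, and the job is handed in when it is done.

Besides the shell and the picture viewer there is one more tool, called after "Call:" as name(argument=value, ...), one argument or row to a line, values as JSON. carry_out: Moves the arm, as the interface text tells. Its arguments: {"type":"object","properties":{"moves":{"type":"array","items":{"type":"object","properties":{"dx":{"type":"number"},"dy":{"type":"number"},"dz":{"type":"number"},"twist":{"type":"number"}}}},"grip":{"type":"number"}},"required":["moves"]}

```bash
mkdir -p pics; python3 - <<'E'
from cell import *
import cv2,numpy as np
s=state();print(s)
for n in ("scene","top"):
    p,d=read_camera(n);cv2.imwrite(f"pics/{n}0.png",p[:,:,::-1]);np.save(f"pics/{n}0.npy",d)
    i=camera_info(n);print(n,i)
E
```

```text
{'t': 0.0, 'joints': array([-1.42362167e+00,  4.91546777e-01,  1.55946263e+00,  3.30600191e-05,
        1.09166578e+00, -1.05590814e-01]), 'qvel': array([-0.00096386, -0.00066938, -0.00010374,  0.00099445, -0.00215687,
        0.0009351 ]), 'tau': array([-3.83195729e-03, -6.12653518e+01, -2.58182091e+01,  6.91726618e-02,
        4.82538552e-02, -1.05310380e-04]), 'eef_pos': array([ 156.30139508, -604.89174955,  214.06514364]), 'tcp_rot': array([-3.14051924e+00, -1.43250313e-04,  2.52750137e-01]), 'ft_force': array([-0.7281247 ,  0.24621876,  0.38398105]), 'moment': array([-0.0157945 , -0.04571743,  0.01473873]), 'opening': 0.9996341646171089}
scene {'mtx': array([[484.92148724,   0.        , 329.80201258],
       [  0.        , 484.92148724, 241.21642731],
       [  0.        ,   0.        ,   1.        ]]), 'R': array([[-0.08645941,  0.99624976,  0.00334409],
       [ 0.84445475,  0.07506608, -0.53034069],
       [-0.52860282, -0.04302901, -0.84777802]]), 't': array([ -35.7783382 , -363.26139086, 1491.26800538])}
top {'mtx': array([[490.42189895,   0.        , 328.56243045],
       [  0.        , 490.42189895, 239.22839049],
       [  0.        ,   0.        ,   1.        ]]), 'R': array([[ 0.0092206 , -0.99990758, -0.00999042],
       [-0.99551523, -0.00823849, -0.09424195],
       [ 0.09415094,  0.01081459, -0.99549919]]), 't': array([  74.18860891,  504.88655819, 1459.5304743 ])}
```

View pics/scene0.png

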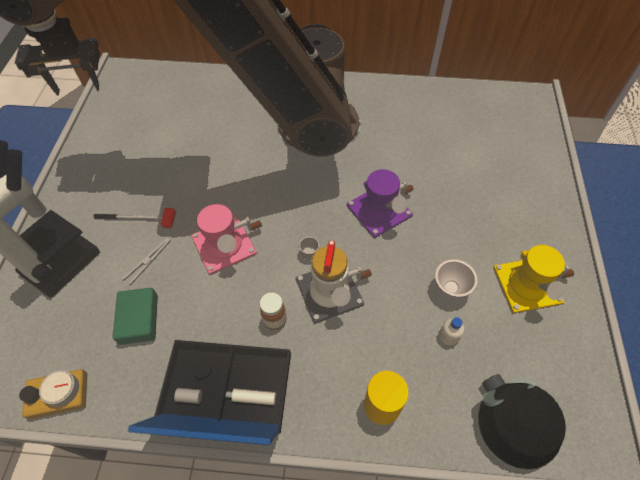

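View pics/top0.png

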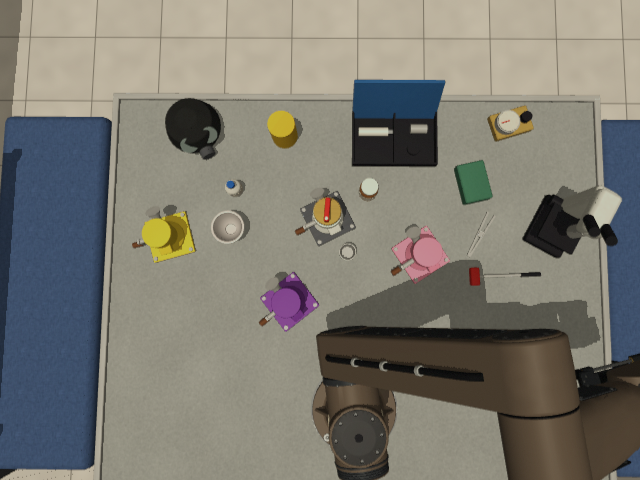

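In the scene view the candidates are pink (217,225), purple (382,190), yellow (545,265), and white with a brass ring, red bar and dark base (330,265; top view 327,211). Only the last fits the description. I'll confirm it in a crop and measure the bar.

```bash
cat > h.py <<'E'
import numpy as np,cv2
from cell import *
def pts(n,d,mask):
    i=camera_info(n);v,u=np.nonzero(mask&(d>0));z=d[v,u]
    c=np.linalg.inv(i["mtx"])@np.stack([u*z,v*z,z]).astype(float)
    return (i["R"].T@(c-i["t"][:,None])).T
def bar(X):
    # axis position and long-axis direction of the red bar (points on its top)
    r=cv2.minAreaRect(X[:,:2].astype(np.float32));b=cv2.boxPoints(r)
    e=[b[1]-b[0],b[2]-b[1]];e=max(e,key=np.linalg.norm)
    return r,np.degrees(np.arctan2(e[1],e[0]))
E
python3 - <<'E'
from h import *
out=[]
for n,(u0,u1,v0,v1) in dict(scene=(280,380,225,325),top=(285,365,175,255)).items():
    p=cv2.imread(f"pics/{n}0.png");d=np.load(f"pics/{n}0.npy")
    c=p[v0:v1,u0:u1];out.append(cv2.resize(c,(400,400),interpolation=cv2.INTER_CUBIC))
    m=np.zeros(d.shape,bool);m[v0:v1,u0:u1]=True
    b,g,r=[p[:,:,k].astype(int) for k in range(3)]
    red=m&(r>140)&(g<70)&(b<70)
    X=pts(n,d,red);t=X[(X[:,2]>180)&(X[:,2]<200)]
    print(n,len(X),X[:,2].min(),X[:,2].max(),len(t),t.mean(0),bar(t))
    X=pts(n,d,m);k=X[(X[:,2]>148)&(X[:,2]<163)]
    print(" disc",len(k),k.mean(0),cv2.minEnclosingCircle(k[:,:2].astype(np.float32)))
cv2.imwrite("pics/c1.png",np.hstack(out))
E
```

```text
scene 133 173.9914848063916 192.93112210668127 128 [575.21839798  83.6549042  188.39232627] (((573.3386840820312, 83.63670349121094), (11.965733528137207, 56.31327819824219), 85.73160552978516), np.float32(-4.2683864))
 disc 705 [574.39194952  83.25736692 154.39523418] ((570.1052856445312, 82.8038101196289), 40.079959869384766)
top 93 183.92871473310146 196.68279943237238 93 [574.39548108  82.8456693  189.04688465] (((570.8880615234375, 83.32719421386719), (12.942193031311035, 60.38910675048828), 85.740478515625), np.float32(-4.2595205))
 disc 471 [568.83054796  82.88637785 155.57795783] ((570.2369995117188, 83.48995208740234), 39.277462005615234)
```

View pics/c1.png

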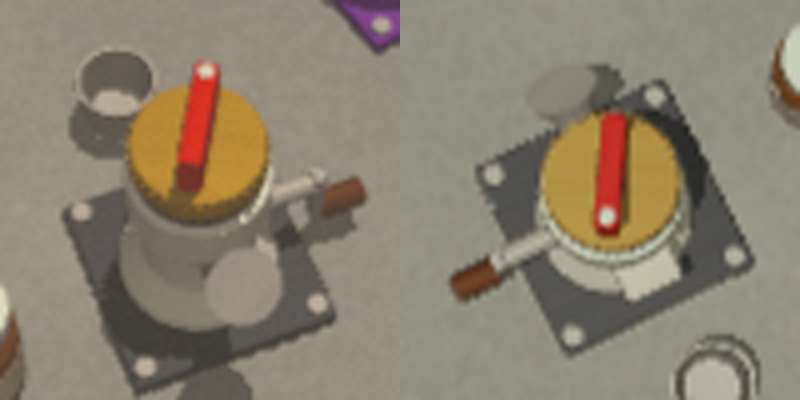

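The crop confirms it: white mill on a dark plate, with a brass disc and red bar. The axis is at about (571, 83) and the bar yaw about -4.3° (mod 180). I'll grip at yaw about 176°, which leaves wrist range for the clockwise turn. Travelling there now.

Call:
carry_out(
  moves=[
    {"dx": 0.034,"dy": -0.033,"dz": -0.006,"twist": -8},
    {"dx": 0.068,"dy": -0.066,"dz": -0.012,"twist": -16},
    {"dx": 0.102,"dy": -0.099,"dz": -0.018,"twist": -24},
    {"dx": 0.136,"dy": -0.132,"dz": -0.024,"twist": -32},
    {"dx": 0.17,"dy": -0.165,"dz": -0.03,"twist": -40},
  ],
)

```text
t: 0.6
eef_pos: [280.2, -401.1, 244.7]
tcp_rot: [-3.141, -0.0, 0.956]
ft_force: [0.8, 0.2, 0.2]
opening: 1.001
```

```bash
cat >> h.py <<'E'
def need(x,y,z,yaw):
    s=state();a=s["tcp_rot"][2];d=np.array([x,y,z])-s["eef_pos"]
    c,n=np.cos(a),np.sin(a)
    tw=-((yaw-np.degrees(a)+180)%360-180)
    print("need mm dx %.1f dy %.1f dz %.1f twist %.1f"%(c*d[0]+n*d[1],n*d[0]-c*d[1],-d[2],tw))
    print("t",s["t"],"pos",s["eef_pos"].round(1),"rot",np.degrees(s["tcp_rot"]).round(2),"j",s["joints"].round(3),"F",s["ft_force"].round(1),"M",s["moment"].round(3),"op",round(s["opening"],3))
E
python3 -c "from h import *;need(571,83.2,240,175.7)"
```

```text
need mm dx 563.3 dy -41.6 dz 4.7 twist -120.9
t 0.6 pos [ 280.2 -401.1  244.7] rot [-1.7999e+02 -1.0000e-02  5.4790e+01] j [-1.096  0.264  1.841  0.     1.036 -0.482] F [0.8 0.2 0.2] M [-0.078 -0.104 -0.007] op 1.001
```

Call:
carry_out(
  moves=[
    {"dx": 0.048,"dy": -0.0035,"twist": -8},
    {"dx": 0.096,"dy": -0.007,"twist": -16},
    {"dx": 0.144,"dy": -0.0105,"twist": -24},
    {"dx": 0.192,"dy": -0.014,"twist": -32},
    {"dx": 0.24,"dy": -0.018,"twist": -40},
  ],
)

```text
schema error: expected keys dx, dy, dz, twist
```

```bash
python3 -c "from h import *;need(571,83.2,240,175.7)"
```

```text
need mm dx 563.3 dy -41.6 dz 4.7 twist -120.9
t 0.6 pos [ 280.2 -401.1  244.7] rot [-1.7999e+02 -1.0000e-02  5.4790e+01] j [-1.096  0.264  1.841  0.     1.036 -0.482] F [0.8 0.2 0.2] M [-0.078 -0.104 -0.007] op 1.001
```

Refused, because each row needs all four keys.

Call:
carry_out(
  moves=[
    {"dx": 0.048,"dy": -0.0035,"dz": 0,"twist": -8},
    {"dx": 0.096,"dy": -0.007,"dz": 0,"twist": -16},
    {"dx": 0.144,"dy": -0.0105,"dz": 0,"twist": -24},
    {"dx": 0.192,"dy": -0.014,"dz": 0,"twist": -32},
    {"dx": 0.24,"dy": -0.018,"dz": 0,"twist": -40},
  ],
)

```text
t: 1.1
eef_pos: [405.0, -195.2, 244.7]
tcp_rot: [3.142, 0.0, 1.655]
ft_force: [1.0, -0.4, -0.5]
opening: 1.001
```

```bash
python3 -c "from h import *;need(571,83.2,240,175.7)"
```

```text
need mm dx 263.6 dy 188.7 dz 4.7 twist -80.9
t 1.1 pos [ 405.  -195.2  244.7] rot [1.80e+02 1.00e-02 9.48e+01] j [-0.596  0.205  1.926 -0.     1.011 -0.68 ] F [ 1.  -0.4 -0.5] M [-0.059 -0.171  0.046] op 1.001
```

Call:
carry_out(
  moves=[
    {"dx": 0.039,"dy": 0.028,"dz": 0,"twist": -8},
    {"dx": 0.078,"dy": 0.056,"dz": 0,"twist": -16},
    {"dx": 0.117,"dy": 0.084,"dz": 0,"twist": -24},
    {"dx": 0.156,"dy": 0.112,"dz": 0,"twist": -32},
    {"dx": 0.195,"dy": 0.14,"dz": 0,"twist": -40},
  ],
)

```text
t: 1.6
eef_pos: [529.4, 10.3, 244.5]
tcp_rot: [-3.141, -0.0, 2.353]
ft_force: [0.4, -0.6, 0.1]
opening: 0.998
```

```bash
python3 -c "from h import *;need(571,83.2,240,175.7)"
```

```text
need mm dx 22.4 dy 80.9 dz 4.5 twist -40.9
t 1.6 pos [529.4  10.3 244.5] rot [-179.99   -0.    134.83] j [-0.105  0.324  1.752 -0.     1.066 -0.887] F [ 0.4 -0.6  0.1] M [ 0.025 -0.148 -0.019] op 0.998
```

Call:
carry_out(
  moves=[
    {"dx": 0.006,"dy": 0.02,"dz": 0,"twist": -8.4},
    {"dx": 0.012,"dy": 0.041,"dz": 0,"twist": -16.8},
    {"dx": 0.018,"dy": 0.062,"dz": 0,"twist": -25.2},
    {"dx": 0.0224,"dy": 0.081,"dz": 0,"twist": -33.6},
    {"dx": 0.0224,"dy": 0.081,"dz": 0.0045,"twist": -40.9},
  ],
  grip=0.05,
)

```text
t: 2.1
eef_pos: [571.7, 82.7, 239.9]
tcp_rot: [3.141, 0.0, 3.069]
ft_force: [0.3, -0.4, -0.3]
opening: 0.634
```

```bash
python3 - <<'E'
from h import *
need(571,83.2,161,175.7)
for n in ("wrist","top"):
    i=camera_info(n);p,d=read_camera(n);p=p.copy()
    m=(p[:,:,0]>140)&(p[:,:,1]<70)&(p[:,:,2]<70);X=pts(n,d,m)
    k=(X[:,2]>180)&(X[:,2]<200)&(abs(X[:,0]-571)<50)&(abs(X[:,1]-83)<50);X=X[k]
    print(n,len(X), X.mean(0) if len(X) else '', bar(X) if len(X)>20 else '')
    cv2.imwrite(f"pics/{n}1.png",p[:,:,::-1])
E
```

```text
need mm dx 0.8 dy 0.4 dz 78.9 twist 0.1
t 2.1 pos [571.7  82.7 239.9] rot [1.7999e+02 3.0000e-02 1.7582e+02] j [ 0.029  0.398  1.646  0.     1.097 -1.469] F [ 0.3 -0.4 -0.3] M [ 0.121 -0.144  0.018] op 0.634
wrist 0  
top 0
```

View pics/wrist1.png

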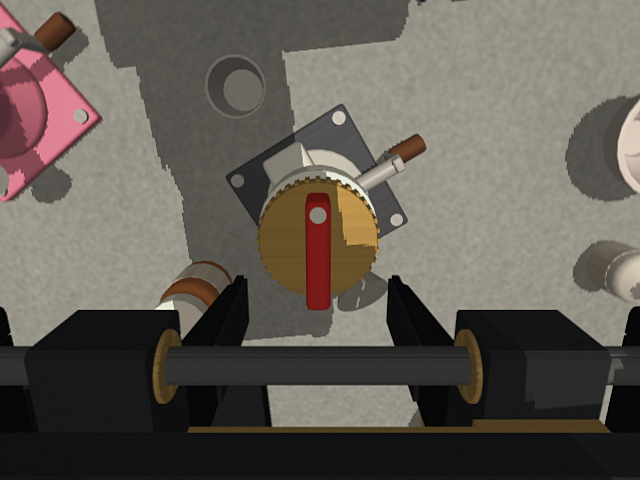

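The wrist view shows the red bar (column 318, rows 195–310) in shadow and centred between the finger tips (245 and 392). I'll re-measure it with a looser red threshold.

```bash
python3 - <<'E'
from h import *
i=camera_info("wrist");p,d=read_camera("wrist");p=p.astype(int)
m=(p[:,:,0]>70)&(p[:,:,1]<45)&(p[:,:,2]<45);m[330:]=False
X=pts("wrist",d,m);print(len(X),np.percentile(X[:,2],[5,50,95]))
X=X[(X[:,2]>184)&(X[:,2]<194)];print(len(X),bar(X))
m=np.zeros(d.shape,bool);m[170:300,250:385]=True
X=pts("wrist",d,m);X=X[(X[:,2]>151)&(X[:,2]<159)];print(cv2.minEnclosingCircle(X[:,:2].astype(np.float32)))
E
```

```text
2742 [ 57.7978681  188.68903769 189.98063558]
2363 (((568.9564208984375, 82.63348388671875), (13.79172420501709, 62.92498779296875), 84.85809326171875), np.float32(-5.141906))
((569.7899780273438, 82.8933334350586), 39.61167907714844)
```

Call:
carry_out(
  moves=[
    {"dx": 0.0015,"dy": 0,"dz": 0,"twist": 0.5},
    {"dx": 0.0015,"dy": 0,"dz": 0.025,"twist": 0.5},
    {"dx": 0.0015,"dy": 0,"dz": 0.05,"twist": 0.5},
    {"dx": 0.0015,"dy": 0,"dz": 0.07,"twist": 0.5},
    {"dx": 0.0015,"dy": 0,"dz": 0.079,"twist": 0.5},
  ],
)

```text
t: 2.75
eef_pos: [568.6, 80.7, 159.8]
tcp_rot: [-3.141, -0.002, 3.049]
ft_force: [0.3, 0.2, -0.1]
opening: 0.527
```

Call:
carry_out(
  moves=[
    {"dx": 0,"dy": 0,"dz": 0,"twist": 0},
    {"dx": 0,"dy": 0,"dz": 0,"twist": 0},
  ],
)

```text
t: 2.95
eef_pos: [569.7, 81.0, 162.0]
tcp_rot: [3.142, 0.001, 3.051]
ft_force: [-0.2, -0.1, -0.5]
opening: 0.526
```

```bash
python3 -c "from h import *;need(570,82.9,161,175.1)"
```

```text
need mm dx -0.1 dy 1.9 dz 1.0 twist -0.3
t 2.95 pos [569.7  81.  162. ] rot [1.8000e+02 6.0000e-02 1.7481e+02] j [ 0.026  0.48   1.743 -0.     0.918 -1.454] F [-0.2 -0.1 -0.5] M [ 0.107 -0.144 -0.015] op 0.526
```

Call:
carry_out(
  moves=[
    {"dx": 0,"dy": 0,"dz": 0,"twist": 0},
    {"dx": 0,"dy": 0,"dz": 0,"twist": 0},
    {"dx": 0,"dy": 0,"dz": 0,"twist": 0},
    {"dx": 0,"dy": 0,"dz": 0,"twist": 0},
    {"dx": 0,"dy": 0,"dz": 0,"twist": 0},
  ],
  grip=0.0,
)

```text
t: 3.45
eef_pos: [569.5, 82.0, 161.3]
tcp_rot: [3.14, 0.0, 3.052]
ft_force: [1.3, 28.3, 0.5]
opening: 0.161
```

```bash
python3 -c "from h import *;need(570,82.9,161,175.1)"
```

```text
need mm dx -0.4 dy 1.0 dz 0.3 twist -0.2
t 3.45 pos [569.5  82.  161.3] rot [1.7990e+02 3.0000e-02 1.7485e+02] j [ 0.027  0.48   1.744  0.002  0.917 -1.455] F [ 1.3 28.3  0.5] M [ 5.213 -0.427  0.196] op 0.161
```

Call:
carry_out(
  moves=[
    {"dx": 0,"dy": 0.001,"dz": 0,"twist": 0},
    {"dx": 0,"dy": 0.0015,"dz": 0,"twist": 0},
    {"dx": 0,"dy": 0.0015,"dz": 0,"twist": 0},
    {"dx": 0,"dy": 0.0015,"dz": 0,"twist": 0},
  ],
)

```text
t: 3.85
eef_pos: [569.6, 83.1, 161.3]
tcp_rot: [3.141, 0.0, 3.052]
ft_force: [0.4, 5.7, 2.8]
opening: 0.145
```

```bash
python3 -c "from h import *;need(570,82.9,161,175.1)"
```

```text
need mm dx -0.4 dy -0.2 dz 0.3 twist -0.2
t 3.85 pos [569.6  83.1 161.3] rot [1.7995e+02 2.0000e-02 1.7488e+02] j [ 3.000e-02  4.810e-01  1.743e+00  1.000e-03  9.180e-01 -1.452e+00] F [0.4 5.7 2.8] M [ 1.175 -0.166  0.069] op 0.145
```

Gripped. Now turning clockwise (+twist). The burrs are at least 4 clicks away, so 65° is free travel. After that I'll go one click per call, always ending about 5° past a click, so I never go more than 5° past click zero.

Call:
carry_out(
  moves=[
    {"dx": 0,"dy": 0.0004,"dz": 0,"twist": 8},
    {"dx": 0,"dy": 0.0004,"dz": 0,"twist": 16},
    {"dx": 0,"dy": 0.0004,"dz": 0,"twist": 24},
    {"dx": 0,"dy": 0.0004,"dz": 0,"twist": 32},
    {"dx": 0,"dy": 0.0004,"dz": 0,"twist": 40},
  ],
)

```text
t: 4.35
eef_pos: [569.8, 83.6, 161.3]
tcp_rot: [3.14, -0.0, 2.348]
ft_force: [1.6, 8.6, 2.5]
opening: 0.145
```

```bash
python3 -c "from h import *;need(570,83.3,161,109.9)"
```

```text
need mm dx -0.3 dy -0.0 dz 0.3 twist 24.6
t 4.35 pos [569.8  83.6 161.3] rot [ 1.7993e+02 -1.0000e-02  1.3454e+02] j [ 3.100e-02  4.810e-01  1.742e+00  1.000e-03  9.180e-01 -7.480e-01] F [1.6 8.6 2.5] M [ 1.594 -0.164  0.389] op 0.145
```

Call:
carry_out(
  moves=[
    {"dx": 0,"dy": 0,"dz": 0,"twist": 8},
    {"dx": 0,"dy": 0,"dz": 0,"twist": 16},
    {"dx": 0,"dy": 0,"dz": 0,"twist": 22},
    {"dx": 0,"dy": 0,"dz": 0,"twist": 25},
    {"dx": 0,"dy": 0,"dz": 0,"twist": 25},
  ],
)

```text
t: 4.85
eef_pos: [570.0, 83.6, 161.3]
tcp_rot: [3.14, -0.001, 1.916]
ft_force: [1.6, 6.1, 1.0]
opening: 0.147
```

```bash
python3 -c "from h import *;need(570,83.3,161,109.9)"
```

```text
need mm dx -0.3 dy -0.1 dz 0.3 twist -0.1
t 4.85 pos [570.   83.6 161.3] rot [ 1.7991e+02 -3.0000e-02  1.0975e+02] j [ 3.100e-02  4.810e-01  1.742e+00  1.000e-03  9.170e-01 -3.150e-01] F [1.6 6.1 1. ] M [ 1.272 -0.406 -0.029] op 0.147
```

```bash
cat >> h.py <<'E'
def feel(n=4):
    r=[]
    for k in range(n):
        s=state();r.append([np.degrees(s["tcp_rot"][2]),s["moment"][2],*s["ft_force"]]);read_camera("top")
    r=np.array(r);print("yaw",r[:,0].round(2),"Mz",r[:,1].round(3),"F",r[-1,2:].round(1),"t",s["t"])
E
python3 -c "from h import *;feel(6)"
```

```text
yaw [109.75 109.84 109.85 109.86 109.86 109.86] Mz [-0.029 -0.067  0.013 -0.043  0.013 -0.003] F [2.1 8.2 0.5] t 5.1
```

Call:
carry_out(
  moves=[
    {"dx": 0,"dy": 0,"dz": 0,"twist": 7},
    {"dx": 0,"dy": 0,"dz": 0,"twist": 14},
    {"dx": 0,"dy": 0,"dz": 0,"twist": 18},
    {"dx": 0,"dy": 0,"dz": 0,"twist": 20},
    {"dx": 0,"dy": 0,"dz": 0,"twist": 20},
  ],
)

```text
t: 5.65
eef_pos: [570.2, 83.7, 161.3]
tcp_rot: [3.14, -0.001, 1.567]
ft_force: [3.3, 7.6, 1.3]
opening: 0.148
```

```bash
python3 -c "from h import *;feel(6)"
```

```text
yaw [89.79 89.84 89.86 89.86 89.86 89.86] Mz [ 0.     0.073  0.002 -0.038  0.009  0.026] F [ 3.2  7.7 -0.3] t 5.9
```

Call:
carry_out(
  moves=[
    {"dx": 0,"dy": 0,"dz": 0,"twist": 7},
    {"dx": 0,"dy": 0,"dz": 0,"twist": 14},
    {"dx": 0,"dy": 0,"dz": 0,"twist": 18},
    {"dx": 0,"dy": 0,"dz": 0,"twist": 20},
    {"dx": 0,"dy": 0,"dz": 0,"twist": 20},
  ],
)

```text
t: 6.45
eef_pos: [570.4, 83.6, 161.3]
tcp_rot: [3.14, -0.002, 1.218]
ft_force: [4.5, 6.6, -0.3]
opening: 0.143
```

```bash
python3 -c "from h import *;feel(6)"
```

```text
yaw [69.79 69.84 69.86 69.86 69.86 69.86] Mz [ 0.008 -0.003  0.09  -0.007  0.088  0.004] F [5.2 6.7 0.1] t 6.7
```

Call:
carry_out(
  moves=[
    {"dx": 0,"dy": 0,"dz": 0,"twist": 7},
    {"dx": 0,"dy": 0,"dz": 0,"twist": 14},
    {"dx": 0,"dy": 0,"dz": 0,"twist": 18},
    {"dx": 0,"dy": 0,"dz": 0,"twist": 20},
    {"dx": 0,"dy": 0,"dz": 0,"twist": 20},
  ],
)

```text
t: 7.25
eef_pos: [570.6, 83.5, 161.3]
tcp_rot: [3.14, -0.002, 0.869]
ft_force: [5.2, 6.7, 0.3]
opening: 0.148
```

```bash
python3 -c "from h import *;feel(6)"
```

```text
yaw [49.79 49.84 49.86 49.86 49.86 49.86] Mz [-0.019  0.014  0.011  0.003 -0.033  0.014] F [4.5 7.5 0.5] t 7.5
```

Call:
carry_out(
  moves=[
    {"dx": 0,"dy": 0,"dz": 0,"twist": 7},
    {"dx": 0,"dy": 0,"dz": 0,"twist": 14},
    {"dx": 0,"dy": 0,"dz": 0,"twist": 18},
    {"dx": 0,"dy": 0,"dz": 0,"twist": 20},
    {"dx": 0,"dy": 0,"dz": 0,"twist": 20},
  ],
)

```text
t: 8.05
eef_pos: [570.7, 83.4, 161.3]
tcp_rot: [3.141, -0.003, 0.52]
ft_force: [5.8, 6.5, -0.6]
opening: 0.145
```

```bash
python3 -c "from h import *;feel(6)"
```

```text
yaw [29.79 29.84 29.86 29.86 29.86 29.86] Mz [ 0.049 -0.006  0.056  0.012 -0.006 -0.008] F [ 5.9  5.1 -0.6] t 8.3
```

Call:
carry_out(
  moves=[
    {"dx": 0,"dy": 0,"dz": 0,"twist": 7},
    {"dx": 0,"dy": 0,"dz": 0,"twist": 14},
    {"dx": 0,"dy": 0,"dz": 0,"twist": 18},
    {"dx": 0,"dy": 0,"dz": 0,"twist": 20},
    {"dx": 0,"dy": 0,"dz": 0,"twist": 20},
  ],
)

```text
t: 8.85
eef_pos: [570.8, 83.2, 161.3]
tcp_rot: [3.141, -0.003, 0.171]
ft_force: [4.9, 4.7, -2.0]
opening: 0.144
```

```bash
python3 -c "from h import *;feel(6)"
```

```text
yaw [9.82 9.87 9.89 9.89 9.89 9.89] Mz [0.268 0.223 0.244 0.322 0.258 0.312] F [ 5.6  4.3 -1.5] t 9.1
```

Contact at click 8: Mz is about 0.27 N m against about 0.01 at earlier clicks. Pressing 2.5° further.

Call:
carry_out(
  moves=[
    {"dx": 0,"dy": 0,"dz": 0,"twist": 1.2},
    {"dx": 0,"dy": 0,"dz": 0,"twist": 2.5},
    {"dx": 0,"dy": 0,"dz": 0,"twist": 2.5},
  ],
)

```text
t: 9.45
eef_pos: [570.8, 83.1, 161.3]
tcp_rot: [3.141, -0.003, 0.129]
ft_force: [5.8, 3.8, -1.3]
opening: 0.147
```

```bash
python3 -c "from h import *;feel(6)"
```

```text
yaw [7.37 7.4  7.41 7.4  7.41 7.41] Mz [0.413 0.428 0.419 0.373 0.36  0.497] F [ 5.2  3.2 -1.5] t 9.7
```

Call:
carry_out(
  moves=[
    {"dx": 0,"dy": 0,"dz": 0,"twist": 1},
    {"dx": 0,"dy": 0,"dz": 0,"twist": 2},
    {"dx": 0,"dy": 0,"dz": 0,"twist": 2},
    {"dx": 0,"dy": 0,"dz": 0,"twist": 2},
  ],
)

```text
t: 10.15
eef_pos: [570.8, 83.1, 161.4]
tcp_rot: [3.141, -0.003, 0.095]
ft_force: [5.8, 3.3, -0.5]
opening: 0.147
```

```bash
python3 -c "from h import *;feel(8)"
```

```text
yaw [5.42 5.42 5.42 5.42 5.42 5.42 5.42 5.42] Mz [0.566 0.482 0.538 0.51  0.532 0.515 0.519 0.504] F [ 6.2  3.4 -0.9] t 10.5
```

Pressed firmly: Mz is about 0.52 N m, well under 0.95. Click zero is at yaw of about 14.9° (start 174.9° less 8 clicks), so three clicks open is about 74.9°, a twist of -69.5°.

Call:
carry_out(
  moves=[
    {"dx": 0,"dy": 0,"dz": 0,"twist": -8},
    {"dx": 0,"dy": 0,"dz": 0,"twist": -16},
    {"dx": 0,"dy": 0,"dz": 0,"twist": -24},
    {"dx": 0,"dy": 0,"dz": 0,"twist": -32},
    {"dx": 0,"dy": 0,"dz": 0,"twist": -39.5},
  ],
)

```text
t: 11.05
eef_pos: [570.6, 83.5, 161.3]
tcp_rot: [3.141, -0.002, 0.788]
ft_force: [4.5, 5.8, -0.7]
opening: 0.145
```

Call:
carry_out(
  moves=[
    {"dx": 0,"dy": 0,"dz": 0,"twist": -8},
    {"dx": 0,"dy": 0,"dz": 0,"twist": -16},
    {"dx": 0,"dy": 0,"dz": 0,"twist": -24},
    {"dx": 0,"dy": 0,"dz": 0,"twist": -30},
    {"dx": 0,"dy": 0,"dz": 0,"twist": -30},
  ],
)

```text
t: 11.55
eef_pos: [570.3, 83.7, 161.3]
tcp_rot: [3.14, -0.002, 1.31]
ft_force: [4.6, 7.8, -0.3]
opening: 0.145
```

```bash
python3 -c "from h import *;feel(6)"
```

```text
yaw [75.08 74.93 74.9  74.89 74.89 74.88] Mz [0.176 0.193 0.226 0.146 0.116 0.183] F [4.3 7.5 0. ] t 11.8
```

Mz is +0.17 at rest here, which is unexpected, because exactly on a click it should be near zero. I'll map the torque within this click before letting go.

Call:
carry_out(
  moves=[
    {"dx": 0,"dy": 0,"dz": 0,"twist": -2.5},
    {"dx": 0,"dy": 0,"dz": 0,"twist": -2.5},
  ],
)

```text
t: 12.05
eef_pos: [570.3, 83.6, 161.3]
tcp_rot: [3.14, -0.002, 1.351]
ft_force: [3.5, 7.9, -1.5]
opening: 0.143
```

```bash
python3 -c "from h import *;feel(8)"
```

```text
yaw [77.44 77.38 77.36 77.36 77.36 77.36 77.36 77.36] Mz [-0.035 -0.003 -0.06  -0.034 -0.025 -0.018  0.019 -0.032] F [3.6 6.4 0.5] t 12.4
```

Call:
carry_out(
  moves=[
    {"dx": 0,"dy": 0,"dz": 0,"twist": 2.5},
    {"dx": 0,"dy": 0,"dz": 0,"twist": 5},
    {"dx": 0,"dy": 0,"dz": 0,"twist": 5},
  ],
)

```text
t: 12.75
eef_pos: [570.3, 83.6, 161.3]
tcp_rot: [3.14, -0.002, 1.262]
ft_force: [4.0, 7.5, 0.9]
opening: 0.143
```

```bash
python3 -c "from h import *;feel(8)"
```

```text
yaw [72.28 72.34 72.36 72.36 72.36 72.36 72.37 72.36] Mz [ 0.08   0.046  0.046  0.045  0.064 -0.02   0.014  0.007] F [4.2 5.9 0.1] t 13.1
```

The rest torque here is only friction-sized (-0.02 at 77.4°, +0.03 at 72.4°), so a click lies around 75°. I'll centre on it, let go, back out upward and look.

Call:
carry_out(
  moves=[
    {"dx": 0,"dy": 0,"dz": 0,"twist": -2.5},
    {"dx": 0,"dy": 0,"dz": 0,"twist": -2.5},
    {"dx": 0,"dy": 0,"dz": 0,"twist": -2.5},
  ],
)

```text
t: 13.45
eef_pos: [570.3, 83.7, 161.3]
tcp_rot: [3.14, -0.002, 1.307]
ft_force: [3.1, 6.9, -0.9]
opening: 0.144
```

```bash
python3 -c "from h import *;feel(4)"
```

```text
yaw [74.89 74.89 74.89 74.89] Mz [0.209 0.185 0.239 0.213] F [ 4.5  7.2 -0.2] t 13.6
```

Call:
carry_out(
  moves=[
    {"dx": 0,"dy": 0,"dz": 0,"twist": 0},
    {"dx": 0,"dy": 0,"dz": 0,"twist": 0},
    {"dx": 0,"dy": 0,"dz": 0,"twist": 0},
    {"dx": 0,"dy": 0,"dz": 0,"twist": 0},
    {"dx": 0,"dy": 0,"dz": 0,"twist": 0},
  ],
  grip=0.05,
)

```text
t: 14.15
eef_pos: [569.5, 82.9, 161.1]
tcp_rot: [-3.141, 0.0, 1.307]
ft_force: [0.4, -0.4, 0.0]
opening: 0.493
```

Call:
carry_out(
  moves=[
    {"dx": 0,"dy": 0,"dz": -0.015,"twist": 0},
    {"dx": 0,"dy": 0,"dz": -0.04,"twist": 0},
    {"dx": 0,"dy": 0,"dz": -0.065,"twist": 0},
    {"dx": 0,"dy": 0,"dz": -0.08,"twist": 0},
    {"dx": 0,"dy": 0,"dz": -0.08,"twist": 0},
  ],
)

```text
t: 14.65
eef_pos: [570.2, 83.0, 243.0]
tcp_rot: [3.138, -0.001, 1.307]
ft_force: [0.7, -0.5, 0.6]
opening: 0.523
```

```bash
python3 - <<'E'
from h import *
need(570,83,241,75)
p,d=read_camera("wrist");cv2.imwrite("pics/w2.png",p[:,:,::-1]);p=p.astype(int)
m=(p[:,:,0]>70)&(p[:,:,1]<45)&(p[:,:,2]<45);m[330:]=False
X=pts("wrist",d,m);X=X[(X[:,2]>184)&(X[:,2]<194)];print(len(X),bar(X))
E
```

```text
need mm dx -0.1 dy -0.2 dz 2.0 twist -0.1
t 14.65 pos [570.2  83.  243. ] rot [ 1.798e+02 -5.000e-02  7.489e+01] j [ 0.03   0.392  1.647 -0.     1.099  0.294] F [ 0.7 -0.5  0.6] M [-0.003 -0.102 -0.   ] op 0.523
2189 (((569.0330200195312, 83.46224212646484), (62.825950622558594, 13.71412181854248), 75.74726867675781), np.float32(75.747215))
```

View pics/w2.png

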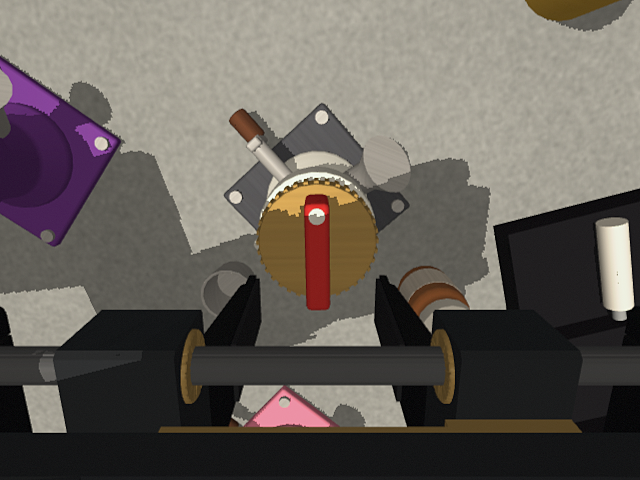

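The wrist view shows the bar free between the open fingers (column 317, rows 195–310), now at yaw 75.7°. At the start it measured 174.9° the same way, so it has turned 5 clicks clockwise net: 8 to touch, 3 back. A last stillness check, then I'll hand in.

```bash
python3 - <<'E'
from h import *
p,d=read_camera("wrist");p=p.astype(int)
m=(p[:,:,0]>70)&(p[:,:,1]<45)&(p[:,:,2]<45);m[330:]=False
X=pts("wrist",d,m);X=X[(X[:,2]>184)&(X[:,2]<194)];print(bar(X))
# compare top views away from the arm/mill: anything moved?
a=np.load("pics/top0.npy");b=read_camera("top")[1]
for n,(u,v) in dict(cup=(348,251),jar=(369,188),mortar=(228,227),hammer=(475,276),pill=(233,187),tin=(473,182),forceps=(481,233)).items():
    s=np.s_[v-5:v+6,u-5:u+6];print(n,np.median(abs(a[s]-b[s])).round(1),end=' ')
print(state()["ft_force"].round(1)); print(job_done())
E
```

```text
(((569.0458984375, 83.46753692626953), (62.982730865478516, 13.740842819213867), 75.3735122680664), np.float32(75.37353))
cup 641.0 jar 2.6 mortar 2.8 hammer 2.6 pill 3.2 tin 2.5 forceps 3.1 [-0.6  0.5  0.8]
the job is handed in; nothing more can be done
None
```

The burrs are set and the job is handed in. I gripped the red bar and turned the ring clockwise 8 clicks until the burrs touched. I pressed to about 0.52 N m (limit about 0.95), then backed off three clicks counter-clockwise, let go and lifted clear.

- **Ring angle:** the bar measured 75.4–75.7° after release, against 174.9° at the start. That is 5 clicks net clockwise (8 in, 3 back), and it stood still.
- **Contact force:** the wrist force was about zero after release.
- **Other items:** depth readings for the jar, mortar, hammer, pill bottle, tin and forceps were unchanged within noise. The same check gave no valid result for the cup (641 mm difference), probably because the arm blocks the top camera's view of it. The cup did show beside the mill in the last wrist picture, and the gripper never went near it.
- **One disagreement:** with the bar still gripped on the third click, the wrist moment read about +0.2 N m instead of near zero. It was about zero 2.5° to either side, so I took it as a narrow detent notch slightly off the gripper's angle. After release the bar came to rest within 1° of the expected 74.9°.

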